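# Raise a dry chest's heavy lid with its lifting lever

## Robot

A 6-joint arm with a two-finger parallel gripper is mounted at the origin on the work surface. World frame = base frame: x ahead of the robot, y to its left, z up, the work surface at z = 0. Lengths are in m, angles in rad, forces in N, time in s.
With the tool pointing down it reaches from about 0.375 to 0.9 m from the base axis. Payload 3.1 kg.
Tool frame: the origin (TCP) lies at the very end of the fingers, on their centre line; the grasp point (between the pads) lies 19 mm behind it (grip_depth is the distance from the TCP to the grasp point, in m); z points along the fingers, y is the line along which they close (so a half turn about z gives the same grasp; the last joint's range is limited). The gripper opens to 85 mm and grips with 20 to 120 N. Pads are 22 mm wide; open, the fingers measure 114 mm over their backs; the gripper's body (76 mm by 85 mm) begins 54 mm behind the grasp point. The pads swing forward as they close: fully open they stand 13 mm farther back than shut.
Start: joints at [0.994, 0.527, 1.433, -0, 1.181, -0.178], TCP at [0.243, 0.576, 0.231] pointing down, gripper open.
Joint ranges: [-3.08, 3.08], [-0.75, 2.2], [0.22, 2.44], [-1.43, 4.57], [0, 2.65], [-2.85, 2.85]. Speed limits (rad/s): [2.79, 2.79, 3.14, 3.14, 3.14, 3.14].

## Interface

Orientations are given as a unit quaternion [x, y, z, w].
In Python, from station import * gives the robot as it stands.
- The arm moves only by the tool apply_moves, never from a script. Its argument "plan" is a list of rows, each a list of 7 numbers: the shift along the tool's x, y, z in m, then the turn, a rotation vector about the tool's x, y, z in rad, then the gripper command: -1 is fully open, 1 is shut, values between are in proportion. In form: [[dx, dy, dz, wx, wy, wz, jaw], ...]. A call has 1 to 8 rows; each row shifts and turns the commanded pose from where the row before left it, along the tool's axes as they then stand; what a row does not reach is not made up. A row lasts 1/8 s, in which the tool goes at most 62.5 mm and 10.7 degrees, less where a joint would pass 70% of its speed; a pose out of reach is approached as far as the arm can. A call is refused whole if a number of a shift passes 0.0625 or a number of a turn 0.188, either way. A call with a gripper value outside its range is refused whole. The fingers move at their own pace and stop on an object; "force" is the grip in N (left out, the last holds). Time passes only in rows, so rows that do not move let the fingers close. It gives the time, the measured TCP pose, the force, the opening and the grip force at its end, in the units of the state.
- sense(): the state, without advancing time (a new reading comes with each control period).
- snapshot(name): name is "scene" or "top"; returns the picture (400x640x3 uint8, red, green, blue); there is no depth.
- calibration(name): a dict with "camera_matrix" (3x3 intrinsics, pixels), "R" (3x3) and "t" (3): a world point X has camera coordinates R X + t. Camera axes: x right, y down, z forward; pixel columns grow to the right and rows downward; lengths in m; the calibration is good to about 2 mm. A picture is of the moment at which its call begins. calibration takes no time and is no camera call.
- sign_off(): hands the job in; it is judged then, once.
The state is a dict: "t": time; "q": joint angles; "qd": joint speeds; "tau": joint torques, N m; "tcp_pos": TCP position; "tool_rot": TCP orientation; "force": force on the tool from outside, world axes, zero at the start; "ft_torque": the same for the moment, N m; "finger_gap": opening from 0.0 (shut) to 1.0 (fully open); "gripper_force": force on a finger pad.
Only numpy, scipy, OpenCV 4.12 (cv2) and the standard library are available. Lean on these libraries where they do the work, as an engineer would, in place of code of your own. Each camera call takes 0.05 s, during which the arm holds its last target. There are 200 camera calls.

## Task

Open the dry-storage chest with its lifting lever: with a fingertip slide the bolt on top of the lid all the way back out of its keeper, then press the rubber-faced pad at the lever's long end smoothly down to its stop, so that the lever alone raises the heavy lid as far as it goes. Finish while still holding the pad down with the lid up. Push and press only: do not lift the lid by hand or touch it or its bolt once it is rising, and leave the other things on the bench where they stand.

Things in the scene. Friction and masses are not known exactly. Their poses are not given: they have to be found in the camera images.
- chest: steel dry-storage chest for electronic parts, 240 mm deep (x), 280 mm wide (y), walls 140 mm high, fixed. Origin at the centre of its underside, on the bench; x points from its front (robot side, with dial gauge) to its rear, y to its left, z up. Lid hinged along the rear, lever on the left side (+y), bolt on the right part of the lid (-y)
- lid: heavy lid, hinged along its rear: steel frame with glass, 262 x 280 x 14 mm, about 2.4 kg, top 156 mm above the bench when shut. Origin at its centre, 7 mm under the top face; axes as the chest's when shut. A lug on its left edge rests on the lever's roller: lever at its stop, the lid is tilted about 0.48 rad. Not held, it falls shut. With the bolt shot it tilts less than 0.05 rad
- lid_front (a point): middle of the lid's front upper edge, on the top face
- bolt (a joint): travel of the barrel bolt on the lid, m: about 0 shot (tip 10 mm past the keeper on the chest's right wall), 0.036 fully drawn, at its stop; free of the keeper at about 0.016. It draws along the chest's +y against about 2 N of friction and stays where it is left. Its axis is 80 mm in front of the chest's origin, 168 mm above the bench
- bolt_knob (a point): top centre of the bolt's upright knob, 17 mm across, top 36 mm above the bolt axis (205 mm above the bench); moves with the bolt. Straps that guide the bolt stand 38 mm to the right (-y) and 62 mm to the left (+y) of the shot knob, the keeper's bridge 65 mm to the right; their tops are at most 183 mm above the bench
- lever (a joint): angle of the lifting lever, rad: about 0 at rest (long end up, roller at its short end just under the lid's lug), grows as the long end is pressed down, 0.63 at its stop. Flat steel bar 24 mm high, 10 mm thick, turning about the chest's y; 240 mm from pivot to pad, 60 mm to the roller. Raising the lid takes about 6 to 14 N on the pad; let go, it comes back to 0
- lever_pivot (a point): the pivot of the lever, on the left side of the chest, 150 mm above the bench
- lever_pad (a point): centre of the upper, rubber-faced side of the pad at the lever's long end, nearest the robot: 60 mm along the lever, 50 mm across, 12 mm thick. At rest it slopes 0.31 rad down towards the chest, 246 mm above the bench; at the stop 0.31 rad the other way, 97 mm above the bench. It moves on an arc of 241 mm round lever_pivot, nearly straight down. Nothing stands under it
- weight_big: bystander: steel knob weight of 500 g, 42 mm across, 70 mm high, in front of the chest; origin at the centre of its underside
- jar: bystander: amber glass jar with a white cap, 42 mm across, 62 mm high, in front of the chest near the lever; origin under its centre
- canister: bystander: aluminium desiccant canister, 46 mm across, 70 mm high, to the right of the chest; origin under its centre
- weight_small: bystander: steel knob weight of 200 g, 32 mm across, 52 mm high; origin under its centre
- carton: bystander: cardboard carton 75 x 55 x 40 mm; origin under its centre
- reel: bystander: component reel lying flat, 178 mm across, 12 mm thick; origin under its centre
- tray: bystander: black parts tray 130 x 90 x 24 mm with six compartments; origin under its centre
- driver: bystander: black-handled screwdriver, 160 mm long, lying along its x axis

How it is judged:
On the way, in this order (a step that is already met when the one before it is completed fails the run):
1. the bolt is drawn out of its keeper while the lid is still shut (value of joint bolt above 0.028 m and angle between lid's own z axis and vertical below 0.05 rad), for 0.2 s.
2. the lid stands raised on the lever, pressed down by the fingers (value of joint lever above 0.57 rad and angle between lid's own z axis and vertical above 0.4 rad and contact force between the fingers and lever above 1.5 N), for 0.3 s.
At the end, for the whole second after the job is handed in: the bolt is drawn (over 28 of 36 mm), the lever is within 0.06 rad of its stop with the fingers pressing on it (over 1.5 N), the lid stands still over 0.40 of about 0.48 rad open and is touched by nothing but the lever, and no bystander is more than 30 mm from where it stood (all of step 2 and value of joint bolt above 0.028 m and contact force between each of the arm, the fingers and lid below 0.5 N and angular speed of lid below 0.05 rad/s and distance of each of weight_big, weight_small, jar, canister, reel, tray, driver, carton from where it was at the start of the episode below 0.03 m); the arm keeps its last pose, push and grip.
It fails at once if the rising lid is touched by the robot instead of being raised by the lever alone (angle between lid's own z axis and vertical above 0.06 rad and contact force between any of the fingers, the arm and lid above 1 N).
It fails at once if the lid is jerked up or slams down (over 2 rad/s) (angular speed of lid above 2 rad/s).
It fails at once if a bystander is pushed over 30 mm from its place, lifted or carried off (distance of any of weight_big, weight_small, jar, canister, reel, tray, driver, carton from where it was at the start of the episode above 0.03 m).
It also fails if it takes over 51 s, if anything falls off the work surface, if the arm or the gripper's body presses on something with over 40 N, if the wrist force passes 120 N, or if a joint passes its speed limit or range.

## Working session

There is one attempt and no reset: what is moved stays moved. The work goes in short steps, Python scripts to look and compute and a tool call to move; the robot and the scene stay as the last step left them, time stands still between calls to the robot, and variables do not carry over. Pictures are saved under pics/ and viewed, at most 10 in all, crops included, and the job is handed in when it is done.

Besides the shell and the picture viewer there is one more tool, called after ">>>" by a JSON object that holds its "name" and its "arguments", one argument or row to a line. apply_moves: Moves the arm, as the interface text tells. Its arguments: {"type":"object","properties":{"plan":{"type":"array"},"force":{"type":"number"}},"required":["plan"]}

```bash
mkdir -p pics; python3 - <<'E'
from station import *
import cv2,json
for n in("scene","top"):
    im=snapshot(n); cv2.imwrite(f"pics/{n}0.png",im[:,:,::-1]); c=calibration(n); print(n,c)
s=sense(); print(s)
E
```

```text
scene {'camera_matrix': array([[370.65283958,   0.        , 315.29815944],
       [  0.        , 370.65283958, 201.1571269 ],
       [  0.        ,   0.        ,   1.        ]]), 'R': array([[-0.86897888,  0.49452329,  0.01795597],
       [ 0.31562787,  0.58183923, -0.74956131],
       [-0.38112301, -0.64568554, -0.66169134]]), 't': array([ 0.45236827, -0.02500298,  1.45193181])}
top {'camera_matrix': array([[499.42811675,   0.        , 315.56330732],
       [  0.        , 499.42811675, 200.59468139],
       [  0.        ,   0.        ,   1.        ]]), 'R': array([[-0.04081154, -0.99915047, -0.0057234 ],
       [-0.97852813,  0.04112613, -0.20196867],
       [ 0.20203248, -0.00264214, -0.97937526]]), 't': array([0.00996937, 0.54599021, 1.88484165])}
{'t': 0.1, 'q': array([ 9.93487227e-01,  5.28379341e-01,  1.43377838e+00,  8.27588506e-06,
        1.18144271e+00, -1.78483502e-01]), 'qd': array([-0.00221063, -0.00084383, -0.00418215, -0.00016651, -0.00084404,
        0.00042605]), 'tau': array([ 2.22938816e-04, -4.43304276e+01, -1.78587556e+01, -2.11122351e-04,
        3.89290770e-03, -5.64475442e-06]), 'tcp_pos': array([0.24230697, 0.57540529, 0.23042639]), 'tool_rot': array([ 1.98095244e-01,  9.80182262e-01, -9.31646617e-04, -3.73957999e-04]), 'force': array([ 0.35328424, -0.28579861, -0.47997009]), 'ft_torque': array([ 0.01935745,  0.04184466, -0.05482273]), 'gripper_force': 0.0, 'finger_gap': 1.000419603416675}
```

View pics/scene0.png

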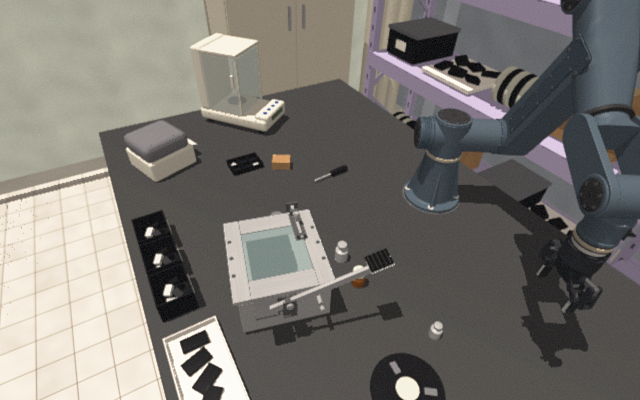

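View pics/top0.png

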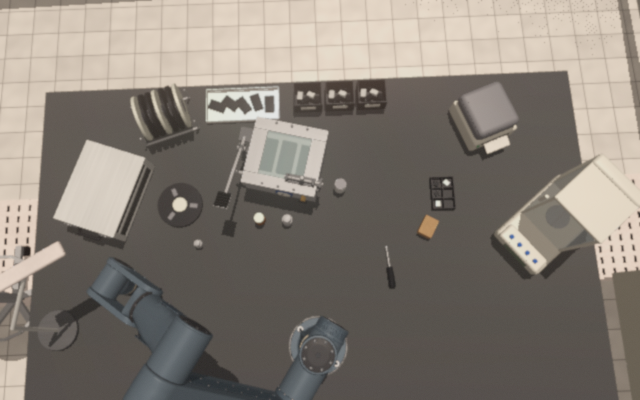

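The scene view shows the chest around (280,265), the pad at (380,261) and the bolt at about (295,220). The top view shows the chest around (285,157), the pad at (222,199) and the bolt near (303,181). I'll enlarge both.

```bash
python3 - <<'E'
import cv2
a=cv2.imread("pics/scene0.png")[195:335,215:405]; b=cv2.imread("pics/top0.png")[110:250,190:360]
cv2.imwrite("pics/sc.png",cv2.resize(a,None,fx=4,fy=4,interpolation=cv2.INTER_CUBIC))
cv2.imwrite("pics/tc.png",cv2.resize(b,None,fx=4,fy=4,interpolation=cv2.INTER_CUBIC))
E
```

```text
(no output)
```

View pics/sc.png

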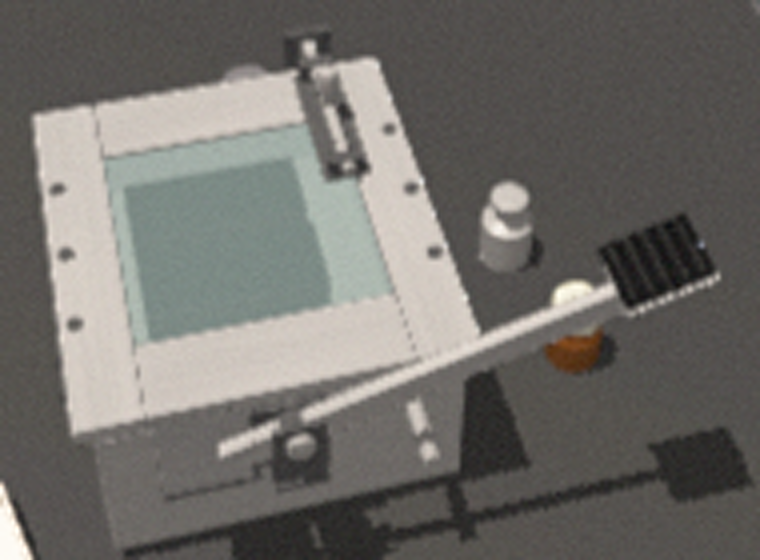

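View pics/tc.png

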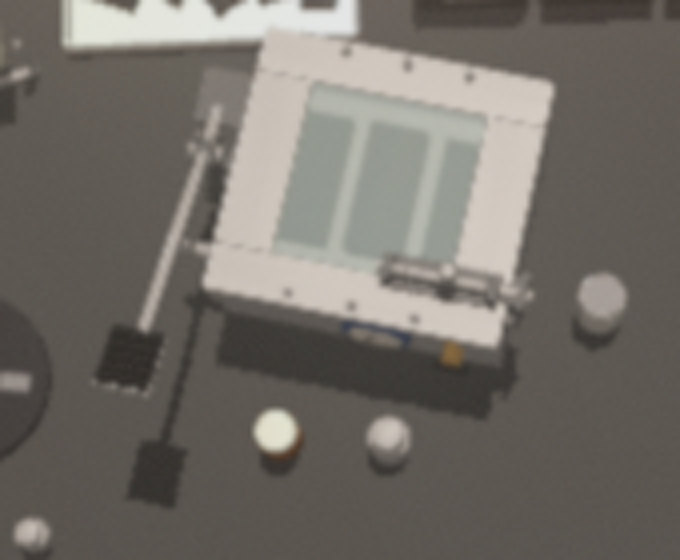

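The scene crop shows the lid corners at crop (375,60), (33,115), (75,435), (478,333) and the pad corners at (600,248), (687,213), (718,270), (630,312). The top crop shows the lid at (204,287), (500,345), (553,85), (268,30), the pad at (112,322), (162,335), (150,388), (95,380), and the knob near (447,283).

```bash
cat > h.py <<'E'
from station import *
import numpy as np, cv2
C={n:calibration(n) for n in("scene","top")}
OFF={"scene":(215,195),"top":(190,110)}
def px(n,p): return (np.array(p,float)+.5)/4-.5+np.array(OFF[n])   # crop -> full
def tri(a,b):
    P=[C[n]["camera_matrix"]@np.c_[C[n]["R"],C[n]["t"]] for n in("scene","top")]
    X=cv2.triangulatePoints(P[0],P[1],px("scene",a),px("top",b))[:,0]; return X[:3]/X[3]
def ray(n,p,z):
    c=C[n]; d=c["R"].T@np.linalg.inv(c["camera_matrix"])@np.r_[px(n,p),1]; o=-c["R"].T@c["t"]; return o+d*(z-o[2])/d[2]
def proj(n,X):
    c=C[n]; v=c["camera_matrix"]@(c["R"]@X+c["t"]); return ((v[:2]/v[2]-OFF[n]+.5)*4-.5).round()
E
python3 - <<'E'
from h import *
np.set_printoptions(precision=4,suppress=True)
S=dict(FR=(375,60),RR=(33,115),RL=(75,435),FL=(478,333)); T=dict(FR=(500,345),RR=(553,85),RL=(268,30),FL=(204,287))
L=dict(FR=(-131,-140),RR=(131,-140),RL=(131,140),FL=(-131,140))
M=[];W=[]
for k in S:
    print(k,tri(S[k],T[k]),ray("scene",S[k],.156),ray("top",T[k],.156))
    for r in(ray("scene",S[k],.156),ray("top",T[k],.156)): W.append(r[:2]);M.append(L[k])
M=np.array(M)/1000.;W=np.array(W)
Mc=M-M.mean(0);Wc=W-W.mean(0)
yaw=np.arctan2((Mc[:,0]*Wc[:,1]-Mc[:,1]*Wc[:,0]).sum(),(Mc*Wc).sum())
R=np.array([[np.cos(yaw),-np.sin(yaw)],[np.sin(yaw),np.cos(yaw)]]); c=W.mean(0)
print("yaw",yaw,"lid c",c,"res",(W-M@R.T-c))
ps=[(600,248),(687,213),(718,270),(630,312)];pt=[(162,335),(150,388),(95,380),(112,322)]
for pt_ in([(162,335),(150,388),(95,380),(112,322)],):
    X=np.array([tri(a,b) for a,b in zip(ps,pt_)]);print(X,X.mean(0), (X.mean(0)[:2]-c)@R)
print([np.r_[ray("scene",p,.246)[:2]] for p in [np.mean(ps,0)]],ray("top",np.mean(pt,0),.246))
# lid centre vs chest origin unknown in x: lid overhang; try offset 0/-11
for ox in(0,-.011,.011):
  k=np.array([-.08-ox,0])
  for y in(-.065,-.07,-.075): pass
for b in((447,283),(447,270),(447,295)): 
    r=ray("top",b,.205); print(r,(r[:2]-c)@R)
for a in((325,85),(330,100),(335,80)):
    r=ray("scene",a,.205); print("s",r,(r[:2]-c)@R)
for lbl,a,b in(("keeper",(308,45),(515,292)),("strapL",(345,170),(390,262))): X=tri(a,b);print(lbl,X,(X[:2]-c)@R)
E
```

```text
FR [ 0.5435 -0.0095  0.1533] [ 0.5447 -0.0066  0.156 ] [ 0.5432 -0.0096  0.156 ]
RR [ 0.7936 -0.0706  0.1578] [ 0.7952 -0.0747  0.156 ] [ 0.7928 -0.07    0.156 ]
RL [0.8614 0.1986 0.1541] [0.8634 0.1982 0.156 ] [0.8595 0.199  0.156 ]
FL [0.6103 0.2597 0.1629] [0.6112 0.2515 0.156 ] [0.6097 0.2627 0.156 ]
yaw -0.24277376791623678 lid c [0.7025 0.0938] res [[ 0.003   0.004 ]
 [ 0.0015  0.0009]
 [-0.0008 -0.0011]
 [-0.0032  0.0036]
 [ 0.0001 -0.    ]
 [-0.0037  0.0008]
 [ 0.0023 -0.0097]
 [ 0.0008  0.0015]]
[[0.5478 0.2866 0.2393]
 [0.4962 0.2963 0.2539]
 [0.5062 0.3428 0.2546]
 [0.5609 0.3319 0.2374]] [0.5278 0.3144 0.2463] [-0.2226  0.1721]
[array([0.5284, 0.314 ])] [0.5273 0.3149 0.246 ]
[0.5918 0.0359 0.205 ] [-0.0935 -0.0828]
[0.6039 0.0355 0.205 ] [-0.0817 -0.0803]
[0.5807 0.0363 0.205 ] [-0.1044 -0.0851]
s [0.6143 0.0457 0.205 ] [-0.074  -0.0679]
s [0.6182 0.0609 0.205 ] [-0.0739 -0.0522]
s [0.6057 0.0445 0.205 ] [-0.0821 -0.0711]
keeper [ 0.5894 -0.0262  0.1746] [-0.0809 -0.1437]
strapL [0.6237 0.0895 0.1636] [-0.0755 -0.0231]
```

```bash
python3 - <<'E'
from h import *
c=np.array([.7025,.0938]);y=-.2428;R=np.array([[np.cos(y),-np.sin(y)],[np.sin(y),np.cos(y)]])
ims=[]
for n,box in(("scene",(280,198,315,244)),("top",(280,168,328,200))):
    a=cv2.imread(f"pics/{n}0.png")[box[1]:box[3],box[0]:box[2]]
    a=cv2.resize(a,None,fx=10,fy=10,interpolation=cv2.INTER_CUBIC)
    for z,col in((.205,(0,0,255)),(.170,(0,255,0))):
        p=proj(n,np.r_[c+R@[-.08,-.078],z]); p=((p+.5)/4-.5+OFF[n]-box[:2]+.5)*10-.5
        print(n,z,p); cv2.circle(a,tuple(int(v) for v in p),4,col,1)
    ims.append(a)
H=max(i.shape[0] for i in ims)
cv2.imwrite("pics/bolt.png",cv2.resize(np.hstack([cv2.copyMakeBorder(i,0,H-i.shape[0],0,0,0) for i in ims]),None,fx=.95,fy=.95))
E
```

```text
scene 0.205 [175.75 155.75]
scene 0.17 [175.75 243.25]
top 0.205 [213.25  90.75]
top 0.17 [215.75 113.25]
```

View pics/bolt.png

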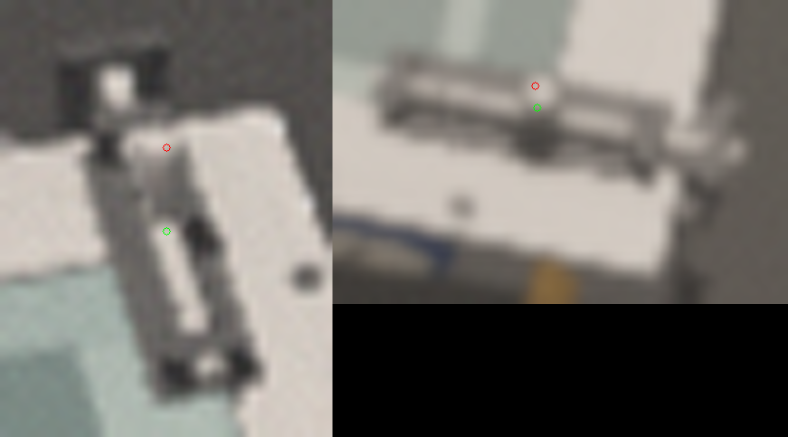

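The picture shows the knob's top at (157,142) in the scene half and (541,92) in the top half. That is within 3 mm of the prediction, so the knob top is at about (0.604, 0.036, 0.205). Next I turn the tool to the chest's axes, shut the fingers, raise and approach.

>>> {"name": "apply_moves", "arguments": {
  "plan": [
    [0, 0, -0.05, 0, 0, -0.155, 1],
    [-0.02, -0.02, -0.04, 0, 0, 0, 1],
    [-0.04, -0.04, 0, 0, 0, 0, 1],
    [-0.04, -0.04, 0, 0, 0, 0, 1],
    [-0.04, -0.04, 0, 0, 0, 0, 1],
    [-0.04, -0.04, 0, 0, 0, 0, 1],
    [-0.04, -0.04, 0, 0, 0, 0, 1],
    [-0.04, -0.04, 0, 0, 0, 0, 1]
  ]
}}

```text
t: 1.1
tcp_pos: [0.4327, 0.2592, 0.3211]
tool_rot: [0.122, 0.993, -0.0, -0.0]
force: [0.4, 0.1, 0.3]
finger_gap: 0.004
gripper_force: 0.0
```

```bash
cat >> h.py <<'E'
def full_tri(a,b):
    P=[C[n]["camera_matrix"]@np.c_[C[n]["R"],C[n]["t"]] for n in("scene","top")]
    X=cv2.triangulatePoints(P[0],P[1],np.array(a,float),np.array(b,float))[:,0]; return X[:3]/X[3]
def to_go(target):
    from scipy.spatial.transform import Rotation as Ro
    s=sense(); R=Ro.from_quat(s["tool_rot"]).as_matrix()
    print("t",s["t"],"tcp",s["tcp_pos"].round(4),"F",s["force"].round(1),"gap",round(s["finger_gap"],3),"xtool",R[:,0].round(3),"ztool",R[:,2].round(3))
    print("tool shift to go",(R.T@(np.array(target)-s["tcp_pos"])).round(4))
E
python3 - <<'E'
from h import *
k=full_tri((280+157/9.5-.5,198+142/9.5-.5),(280+208.5/9.5-.5,168+92/9.5-.5)); print("knob",k)
to_go([.596,.004,.30])
E
```

```text
knob [0.60509654 0.03440751 0.20408126]
t 1.1 tcp [0.4327 0.2592 0.3211] F [0.4 0.1 0.3] gap 0.004 xtool [-0.97   0.241  0.   ] ztool [-0. -0. -1.]
tool shift to go [-0.2201 -0.2082  0.021 ]
```

>>> {"name": "apply_moves", "arguments": {
  "plan": [
    [-0.04, -0.04, 0, 0, 0, 0, 1],
    [-0.04, -0.04, 0, 0, 0, 0, 1],
    [-0.04, -0.04, 0, 0, 0, 0, 1],
    [-0.04, -0.04, 0, 0, 0, 0, 1],
    [-0.04, -0.04, 0, 0, 0, 0, 1],
    [-0.021, -0.013, 0.04, 0, 0, 0, 1],
    [0, 0, 0.05, 0, 0, 0, 1],
    [0, 0, 0, 0, 0, 0, 1]
  ]
}}

```text
t: 2.1
tcp_pos: [0.5918, 0.001, 0.227]
tool_rot: [0.122, 0.993, 0.0, -0.006]
force: [-0.3, 0.6, -0.2]
finger_gap: -0.0
gripper_force: 0.0
```

```bash
python3 - <<'E'
from h import *
to_go([.5963,-.0005,.190])
ims=[]
for n,box in(("scene",(270,170,320,225)),("top",(275,165,335,205))):
    a=snapshot(n)[box[1]:box[3],box[0]:box[2],::-1]
    ims.append(cv2.resize(a,None,fx=7,fy=7,interpolation=cv2.INTER_CUBIC))
H=max(i.shape[0] for i in ims)
cv2.imwrite("pics/near.png",np.hstack([cv2.copyMakeBorder(i,0,H-i.shape[0],0,0,0) for i in ims]))
E
```

```text
t 2.1 tcp [0.5918 0.001  0.227 ] F [-0.3  0.6 -0.2] gap -0.0 xtool [-0.97   0.242  0.011] ztool [-0.011  0.002 -1.   ]
tool shift to go [-0.0051 -0.0004  0.0369]
```

View pics/near.png

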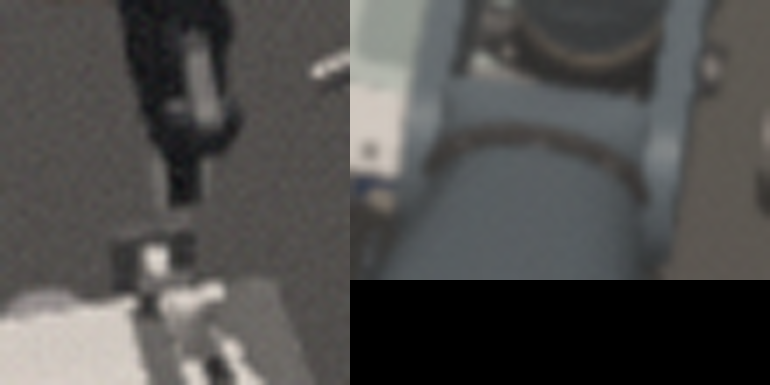

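The fingers' end is at (185,203) in the scene half, behind and clear of the knob at (190,295); the top view is blocked by the arm. I'll go down and check the force.

>>> {"name": "apply_moves", "arguments": {
  "plan": [
    [-0.005, 0, 0.012, 0, 0, 0, 1],
    [0, 0, 0.012, 0, 0, 0, 1],
    [0, 0, 0.012, 0, 0, 0, 1],
    [0, 0, 0, 0, 0, 0, 1]
  ]
}}

```text
t: 2.7
tcp_pos: [0.5991, -0.0001, 0.194]
tool_rot: [0.122, 0.993, 0.0, -0.001]
force: [0.3, -0.1, 0.4]
finger_gap: -0.001
gripper_force: 0.0
```

```bash
python3 -c "
from h import *
to_go([.5963,-.0005,.190])"
```

```text
t 2.7 tcp [ 5.991e-01 -1.000e-04  1.940e-01] F [ 0.3 -0.1  0.4] gap -0.001 xtool [-0.97   0.241  0.003] ztool [-0.003  0.001 -1.   ]
tool shift to go [ 0.0026 -0.0011  0.004 ]
```

>>> {"name": "apply_moves", "arguments": {
  "plan": [
    [0.002, 0, 0.004, 0, 0, 0, 1],
    [0, 0.006, 0, 0, 0, 0, 1],
    [0, 0.006, 0, 0, 0, 0, 1],
    [0, 0.006, 0, 0, 0, 0, 1],
    [0, 0.006, 0, 0, 0, 0, 1]
  ]
}}

```text
t: 3.32
tcp_pos: [0.6042, 0.0234, 0.1915]
tool_rot: [0.121, 0.993, -0.0, 0.0]
force: [-0.6, -2.2, -0.1]
finger_gap: -0.002
gripper_force: 1.1
```

>>> {"name": "apply_moves", "arguments": {
  "plan": [
    [0, 0.006, 0, 0, 0, 0, 1],
    [0, 0.005, 0, 0, 0, 0, 1],
    [0, 0.005, 0, 0, 0, 0, 1],
    [0, 0.004, 0, 0, 0, 0, 1],
    [0, 0, 0, 0, 0, 0, 1]
  ]
}}

```text
t: 3.95
tcp_pos: [0.609, 0.0434, 0.1914]
tool_rot: [0.121, 0.993, 0.0, 0.0]
force: [0.3, -0.7, 0.6]
finger_gap: -0.001
gripper_force: 0.3
```

>>> {"name": "apply_moves", "arguments": {
  "plan": [
    [0, 0.002, 0, 0, 0, 0, 1],
    [0, 0.002, 0, 0, 0, 0, 1],
    [0, 0, 0, 0, 0, 0, 1]
  ]
}}

```text
t: 4.32
tcp_pos: [0.6092, 0.0444, 0.1913]
tool_rot: [0.121, 0.993, -0.002, -0.001]
force: [-1.1, -8.4, 1.6]
finger_gap: 0.0
gripper_force: 4.0
```

>>> {"name": "apply_moves", "arguments": {
  "plan": [
    [0, 0.002, 0, 0, 0, 0, 1],
    [0, 0.002, 0, 0, 0, 0, 1]
  ]
}}

```text
t: 4.58
tcp_pos: [0.6093, 0.0448, 0.1914]
tool_rot: [0.121, 0.993, -0.006, -0.001]
force: [-5.1, -19.2, 4.5]
finger_gap: -0.002
gripper_force: 9.7
```

The bolt is at its stop: the force rose to 20 N after about 36 mm of travel. Now I back off, lift and check the bolt.

>>> {"name": "apply_moves", "arguments": {
  "plan": [
    [0, -0.012, 0, 0, 0, 0, 1],
    [0, -0.006, 0, 0, 0, 0, 1],
    [0, 0, -0.03, 0, 0, 0, 1],
    [0, 0, -0.05, 0, 0, 0, 1],
    [0, 0, -0.05, 0, 0, 0, 1],
    [0.04, 0.04, 0, 0, 0, 0, 1],
    [0.04, 0.04, 0, 0, 0, 0, 1],
    [0, 0, 0, 0, 0, 0, 1]
  ]
}}

```text
t: 5.58
tcp_pos: [0.5452, 0.1337, 0.3215]
tool_rot: [0.119, 0.993, 0.001, -0.001]
force: [0.3, 0.3, 0.4]
finger_gap: 0.002
gripper_force: 0.0
```

```bash
python3 - <<'E'
from h import *
to_go([.528,.3144,.29])
a=snapshot("scene")[185:335,215:405,::-1]
cv2.imwrite("pics/after.png",cv2.resize(a,None,fx=4,fy=4,interpolation=cv2.INTER_CUBIC))
E
```

```text
t 5.575 tcp [0.5452 0.1337 0.3215] F [0.3 0.3 0.4] gap 0.002 xtool [-0.972  0.236  0.002] ztool [-0.002  0.002 -1.   ]
tool shift to go [0.0594 0.1715 0.0319]
```

View pics/after.png

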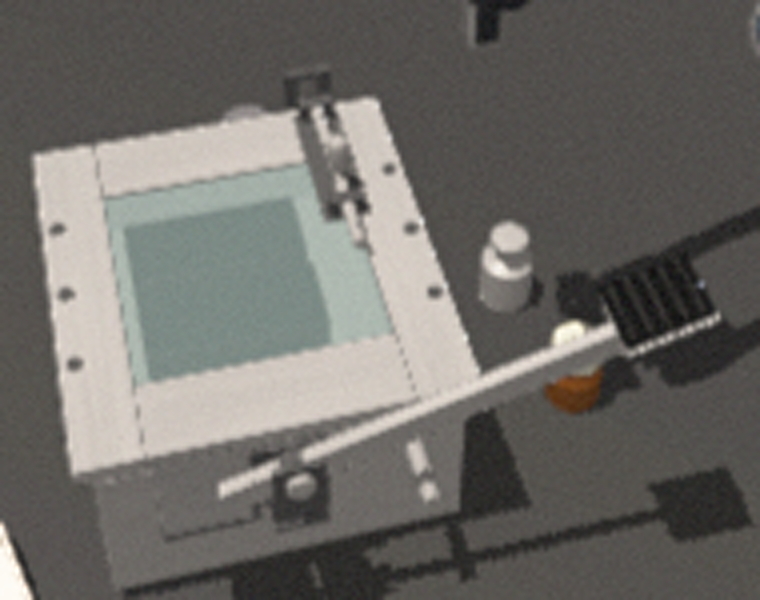

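The bolt's tail now sticks out past the left strap at (360,245) and the keeper at (308,85) is empty. The lid is still shut and the bystanders are untouched. Next I move over the pad.

>>> {"name": "apply_moves", "arguments": {
  "plan": [
    [0.015, 0.043, 0, 0, 0, 0, 1],
    [0.015, 0.043, 0, 0, 0, 0, 1],
    [0.015, 0.043, 0, 0, 0, 0, 1],
    [0.014, 0.042, 0.01, 0, 0, 0, 1],
    [0, 0, 0.02, 0, 0, 0, 1],
    [0, 0, 0, 0, 0, 0, 1]
  ]
}}

```text
t: 6.38
tcp_pos: [0.5317, 0.3097, 0.2891]
tool_rot: [0.122, 0.993, -0.001, -0.002]
force: [-0.2, 0.1, -0.5]
finger_gap: 0.004
gripper_force: 0.0
```

```bash
python3 -c "
from h import *
to_go([.528,.3144,.25])"
```

```text
t 6.375 tcp [0.5317 0.3097 0.2891] F [-0.2  0.1 -0.5] gap 0.004 xtool [-0.97   0.242  0.004] ztool [-0.004 -0.002 -1.   ]
tool shift to go [0.0046 0.0038 0.0391]
```

>>> {"name": "apply_moves", "arguments": {
  "plan": [
    [0.004, 0.004, 0.012, 0, 0, 0, 1],
    [0, 0, 0.012, 0, 0, 0, 1],
    [0, 0, 0.008, 0, 0, 0, 1],
    [0, 0, 0.006, 0, 0, 0, 1],
    [0.001, 0, 0.005, 0, 0, 0, 1],
    [0.002, 0, 0.005, 0, 0, 0, 1]
  ]
}}

```text
t: 7.12
tcp_pos: [0.5272, 0.3156, 0.245]
tool_rot: [0.122, 0.993, 0.0, 0.002]
force: [-1.5, -2.7, 12.8]
finger_gap: 0.0
gripper_force: 5.9
```

```bash
python3 -c "
from h import *
to_go([.520,.3164,.22])"
```

```text
t 7.125 tcp [0.5272 0.3156 0.245 ] F [-1.5 -2.7 12.8] gap 0.0 xtool [-0.97   0.241 -0.003] ztool [ 0.003 -0.    -1.   ]
tool shift to go [ 0.0073 -0.001   0.025 ]
```

Contact on the pad at 13 N. Now the smooth press.

>>> {"name": "apply_moves", "arguments": {
  "plan": [
    [0.002, 0, 0.006, 0, 0, 0, 1],
    [0.002, 0, 0.006, 0, 0, 0, 1],
    [0.002, 0, 0.006, 0, 0, 0, 1],
    [0.002, 0, 0.006, 0, 0, 0, 1],
    [0.0015, 0, 0.006, 0, 0, 0, 1],
    [0.0015, 0, 0.006, 0, 0, 0, 1]
  ]
}}

```text
t: 7.88
tcp_pos: [0.5161, 0.3185, 0.2102]
tool_rot: [0.121, 0.993, 0.0, 0.002]
force: [-2.5, -1.5, 11.9]
finger_gap: -0.003
gripper_force: 6.0
```

>>> {"name": "apply_moves", "arguments": {
  "plan": [
    [0.001, 0, 0.006, 0, 0, 0, 1],
    [0.001, 0, 0.006, 0, 0, 0, 1],
    [0.001, 0, 0.006, 0, 0, 0, 1],
    [0.001, 0, 0.006, 0, 0, 0, 1],
    [0.0005, 0, 0.006, 0, 0, 0, 1],
    [0, 0, 0.006, 0, 0, 0, 1]
  ]
}}

```text
t: 8.62
tcp_pos: [0.5102, 0.3199, 0.1737]
tool_rot: [0.122, 0.993, 0.0, -0.0]
force: [-6.0, -1.1, 14.1]
finger_gap: -0.002
gripper_force: 6.7
```

```bash
python3 -c "
from h import *
to_go([.5117,.3184,.10])"
```

```text
t 8.625 tcp [0.5102 0.3199 0.1737] F [-6.  -1.1 14.1] gap -0.002 xtool [-0.97   0.241  0.001] ztool [-0.001  0.001 -1.   ]
tool shift to go [-0.0019 -0.0011  0.0737]
```

>>> {"name": "apply_moves", "arguments": {
  "plan": [
    [0, 0, 0.006, 0, 0, 0, 1],
    [0, 0, 0.006, 0, 0, 0, 1],
    [0, 0, 0.006, 0, 0, 0, 1],
    [0, 0, 0.006, 0, 0, 0, 1],
    [0, 0, 0.006, 0, 0, 0, 1],
    [-0.0005, 0, 0.006, 0, 0, 0, 1]
  ]
}}

```text
t: 9.38
tcp_pos: [0.5095, 0.3201, 0.1372]
tool_rot: [0.122, 0.993, 0.0, -0.002]
force: [-7.7, 0.7, 12.8]
finger_gap: 0.003
gripper_force: 6.9
```

>>> {"name": "apply_moves", "arguments": {
  "plan": [
    [-0.001, 0, 0.006, 0, 0, 0, 1],
    [-0.001, 0, 0.006, 0, 0, 0, 1],
    [-0.001, 0, 0.006, 0, 0, 0, 1],
    [-0.001, 0, 0.004, 0, 0, 0, 1],
    [-0.001, 0, 0.004, 0, 0, 0, 1],
    [0, 0, 0, 0, 0, 0, 1]
  ]
}}

```text
t: 10.12
tcp_pos: [0.5126, 0.3192, 0.1098]
tool_rot: [0.122, 0.993, -0.0, -0.004]
force: [-7.8, 2.7, 7.5]
finger_gap: 0.002
gripper_force: 4.5
```

```bash
python3 -c "
from h import *
to_go([.5145,.3177,.10])"
```

```text
t 10.125 tcp [0.5126 0.3192 0.1098] F [-7.8  2.7  7.5] gap 0.002 xtool [-0.97   0.242  0.007] ztool [-0.007  0.001 -1.   ]
tool shift to go [-0.0023 -0.001   0.0098]
```

>>> {"name": "apply_moves", "arguments": {
  "plan": [
    [0.001, 0, 0.004, 0, 0, 0, 1],
    [0.001, 0, 0.004, 0, 0, 0, 1],
    [0, 0, 0.003, 0, 0, 0, 1],
    [0, 0, 0, 0, 0, 0, 1]
  ]
}}

```text
t: 10.62
tcp_pos: [0.5143, 0.3189, 0.0998]
tool_rot: [0.121, 0.993, 0.0, 0.0]
force: [-2.9, -1.2, 7.0]
finger_gap: 0.001
gripper_force: 4.3
```

>>> {"name": "apply_moves", "arguments": {
  "plan": [
    [0, 0, 0.002, 0, 0, 0, 1],
    [0, 0, 0.002, 0, 0, 0, 1],
    [0, 0, 0, 0, 0, 0, 1]
  ]
}}

```text
t: 11.0
tcp_pos: [0.5145, 0.3189, 0.099]
tool_rot: [0.121, 0.993, 0.0, 0.001]
force: [-7.7, -3.4, 25.8]
finger_gap: 0.001
gripper_force: 13.1
```

The lever is at its stop: the force jumped to 26 N at z = 0.099. I let it settle, check and hand in.

>>> {"name": "apply_moves", "arguments": {
  "plan": [
    [0, 0, 0, 0, 0, 0, 1],
    [0, 0, 0, 0, 0, 0, 1],
    [0, 0, 0, 0, 0, 0, 1],
    [0, 0, 0, 0, 0, 0, 1]
  ]
}}

```text
t: 11.5
tcp_pos: [0.5145, 0.3189, 0.0989]
tool_rot: [0.121, 0.993, 0.0, 0.001]
force: [-7.1, -3.2, 25.4]
finger_gap: 0.004
gripper_force: 13.0
```

```bash
python3 - <<'E'
from h import *
to_go([.5145,.3189,.099])
a=snapshot("scene")[150:350,200:460,::-1]
cv2.imwrite("pics/end.png",cv2.resize(a,None,fx=3,fy=3,interpolation=cv2.INTER_CUBIC))
E
```

```text
t 11.5 tcp [0.5145 0.3189 0.0989] F [-7.1 -3.2 25.4] gap 0.004 xtool [-0.971  0.241 -0.002] ztool [ 0.002  0.    -1.   ]
tool shift to go [ 0.     -0.     -0.0001]
```

View pics/end.png

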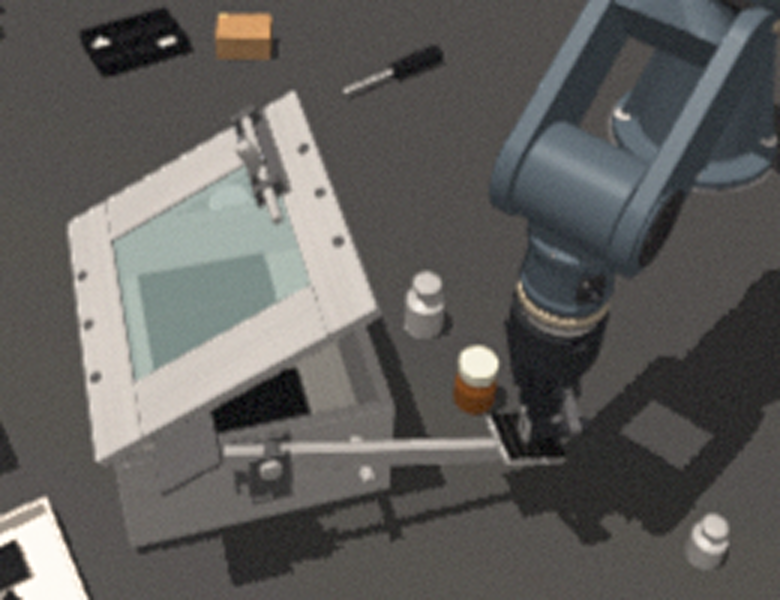

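The lid stands raised on the lever (front edge from (297,95) to (377,310)), clear of the arm. The fingers hold the pad at (535,440), and the jar and weights stand where they were.

```bash
python3 -c "
from station import *
print(sign_off())"
```

```text
the job is handed in; nothing more can be done
None
```

The bolt is fully drawn, the lid is up on the lever, and the fingers still hold the pad at its stop with about 25 N; the job was handed in at about 11.5 s, with no verdict returned.

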